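# Deburr the sawn tube end

## Robot

A 7-joint arm with a two-finger parallel gripper is mounted at the origin on the work surface. World frame = base frame: x ahead of the robot, y to its left, z up, the work surface at z = 0. Lengths are in m, angles in degrees, forces in N, time in s.
With the tool pointing down it reaches from about 0.35 to 0.9 m from the base axis. Payload 19.9 kg.
Tool frame: the origin (TCP) lies on the mounting face of the last link; the fingertips stand 173 mm ahead of it and the grasp point (between the pads) lies r.hold_point_z ahead of it (r.hold_point_z is the distance from the TCP to the grasp point, in m); y points along the fingers, z is the direction in which the jaws open and shut, and the axes are right-handed (so a half turn about y gives the same grasp; the last joint's range is limited). The gripper opens to 85 mm and grips with 20 to 120 N. Pads are 22 mm wide; open, the fingers measure 114 mm over their backs; the gripper's body (76 mm by 85 mm) begins 54 mm behind the grasp point. The pads swing forward as they close: fully open they stand 13 mm farther back than shut.
Start: joints at [-70.273, 23.915, -0.59, 92.452, 0.269, 63.638, -3.037], TCP at [0.235, 0.579, 0.405] pointing down, gripper open.
Joint ranges: [-161.28, 161.28], [-22.2, 115.67], [-73.04, 71.86], [3.21, 147.25], [-68.34, 248.33], [10.77, 114.83], [-161.83, 161.83]. Speed limits (degrees/s): [108.29, 108.29, 136.94, 136.94, 172.46, 172.46, 172.46].

## Interface

Orientations are given as a 3x3 rotation matrix whose columns are the frame's x, y, z axes.
In Python, from station import r, hand, planner, status, vision, spotter gives the robot as it stands. The module is installed in compiled form; this text tells all that it offers. Calls block until the motion is done:
- r.move_ptp(position, orientation): joint-space move of the TCP to a pose.
- r.servo_line(position, v=0.15, orientation=None, force_limit=None): straight line of the TCP; orientation=None keeps the orientation; v is the mean speed in m/s. With force_limit (N) it stops when the force on the tool has changed by that much, and returns True; else False.
- r.move_j(angles): joint-space move.
- hand.grip(opening, newtons=None): opening from 0.0 (shut) to 1.0 (fully open); newtons is the grip in N (None keeps the last); returns when the fingers have stopped.
- r.sleep(seconds).
- planner.solve_ik(position, orientation): joint angles nearest the present ones, or None.
- status.read_state(): the state.
- vision.grab_frame(name): name is "scene" or "top" or "wrist"; returns a dict with "image" (420x560x3 uint8, blue, green, red), "z_map" (420x560 float32, m along the optical axis (not along the pixel's ray), 0 where there is no reading), "intrinsics" (3x3 intrinsics, pixels), "k1" (the pictures are not rectified: a ray, as slopes to the right and down, at radius r is drawn at 1 + k1 r^2 times it, then the intrinsics apply), "pose" (4x4, takes a point from camera to world coordinates). Camera axes: x right, y down, z forward; pixel columns grow to the right and rows downward; lengths in m; the calibration is good to about 2 mm. A picture is of the moment at which its call begins.
A pose or a line that the arm cannot do raises r.IKError and nothing moves.
- r.sign_off(): hands the job in, once; it reports no verdict.
Trained networks look in the newest picture that a camera, given by its name, has taken for a name from the list of things; names that differ only in an ending like _2 or _b are one class to them, and where a whole thing is asked for, a point or a joint stands for the part that bears it (a point fixed in the world has none). Each returns a list of dicts, best first, with "confidence" (0 to 1); they miss things now and then, are a little off and sometimes report something else, mostly with a low value. They report only what shows in the picture. A call takes as long as a camera call. They do not tell look-alikes from the thing itself.
- spotter.look_for(camera, thing): "extent" ([centre column, centre row, width, height] in pixels, round what is visible of it).
- spotter.trace(camera, thing): "pixels" (420x560 bool, what is visible of it) and "extent" ([centre column, centre row, width, height] in pixels, round what is visible of it).
- spotter.tip_of(camera, thing): "uv" ([column, row] in pixels: a listed point, or the origin of a listed thing).
The state is a dict: "time_s": time; "joint_positions": joint angles; "joint_vel": joint speeds; "effort": joint torques, N m; "eef_pos": TCP position; "tool_rot": TCP orientation; "wrist_force": force on the tool from outside, world axes, zero at the start; "wrist_torque": the same for the moment, N m; "opening": opening from 0.0 (shut) to 1.0 (fully open).
Only numpy, scipy, OpenCV 4.12 (cv2) and the standard library are available. Lean on these libraries where they do the work, as an engineer would, in place of code of your own. Each camera call takes 0.05 s, during which the arm holds its last target. There are 200 camera calls.

## Task

Take the swivel-blade deburring tool out of its hole in the clamping boards and run its blade slowly right round the inner edge of the sawn tube standing between them: start on the side nearest the robot, go clockwise seen from above, with light steady pressure on the edge all the way, until you are back where you began. Never press hard. Then stand the tool back in the hole it came from, fully down, let go, and leave the other things where they are.

Things in the scene. Friction and masses are not known exactly. Their poses are not given: they have to be found in the camera images.
- vise: Fixed clamping unit: two bamboo boards, each 115 mm in x, 420 in y, tops 75 mm above the table, with a 48 mm gap between them along y and the tube in it; cranks on the robot's side to x = -217 mm, below the tops. Four 22 mm through holes at x = +/-81.5, y = +/-125 mm, clear to the table. Origin: middle of the underside, on the table; x from front board (robot's side) to rear board, z up.
- jaw_mid (a point): Middle of the gap, level with the board tops; axes as the unit's. Here the steel tube is nipped upright: 48 mm outside, 40 mm bore, its open end 75 mm above this point. It leans, up to 4.5 degrees in y and 2 in x either way, about a point 12 mm below: the middle of the open end is up to 7 mm off in y and 3 in x, its edge up to 2 mm high or low. The lean is not measured. It yields only to over 30 N.
- tool_grip (a point): Centre of the deburring tool's grey handle, on its axis; z up along it. Round, 23 mm thick, with black rings, reaching 45 mm above and below this point, with a 28 mm collar, 14 mm high, at the lower end. About 90 g. It starts upright in one of the four holes, collar resting on the board. Below the collar: an 18 mm nose 12 mm long, an 8 mm rod 10 mm long, then the blade.
- tool_nose (a point): Point on the tool's axis at the lower end of the steel rod, 67 mm below tool_grip, where the blade comes out.
- blade_tip (a point): Tip of the blade, a bent steel bar 3.2 mm thick: from tool_nose 5 mm straight down, then out to 1.5 mm off the axis at 8 mm down, then sloping across the axis to this tip, 30 mm below tool_nose and 6 mm off the axis on the other side (2.9 mm off at 21 mm down). It is worked with the tip 5 to 20 mm below the tube's edge, so that the slope bears on the inner edge.
- blade (a joint): Swivel of the blade about the tool's axis, free and endless, so the handle need not turn. With the blade in the bore and the handle pulled outwards, the blade swings inwards and trails by itself; the tool's axis then lies about 21 mm from the bore's axis, over the tube's wall. 3 to 5 N outwards is a good pressure; over 8 N is too hard, 15 N digs in.
- dog_a: Bench dog: steel pin with a round aluminium head of 30 mm diameter, 16 mm high, in one of the other holes. Leave it. Origin under the head's centre.
- dog_b: Another, like dog_a. Leave it.
- tape: Tape measure, black with yellow discs, 68 x 42 x 66 mm, on the table. Leave it. Origin under its centre.
- offcut: Softwood offcut 90 x 140 x 22 mm, flat on the table. Leave it. Origin under its centre.
Mind the look-alikes: they are no part of the job. Leave any blue, green or yellow look-alike of the part that bears tool_grip alone.

How it is judged:
By the outcome, as a careful person would: the job done as asked, in the order asked, and still so for the second after the job is handed in, with the robot touching nothing.
It also fails if it takes over 72 s, if anything falls off the work surface, if the arm or the gripper's body presses on something with over 40 N, if the wrist force passes 120 N, or if a joint passes its speed limit or range.

## Working session

There is one attempt and no reset: what is moved stays moved. The work goes in short steps, each a Python script; the robot and the scene stay as the last script left them, time stands still between calls to the robot, and variables do not carry over. Pictures are saved under pics/ and viewed, about 8 in all and at most 12, crops included, and the job is handed in when it is done.

```bash
mkdir -p pics; cat > h.py <<'E'
import numpy as np, cv2
from station import r, hand, planner, status, vision, spotter
def grab(n,fn=None):
    f=vision.grab_frame(n)
    if fn: cv2.imwrite('pics/'+fn,f['image'])
    return f
def ray(f,u,v):
    K=f['intrinsics'];d=np.array([(u-K[0,2])/K[0,0],(v-K[1,2])/K[1,1]]);s=d.copy()
    for _ in range(20): s=d/(1+f['k1']*(s@s))
    return np.array([s[0],s[1],1.])
def at_depth(f,u,v,z):
    return (f['pose']@np.r_[ray(f,u,v)*z,1])[:3]
def at_z(f,u,v,zw):
    d=f['pose'][:3,:3]@ray(f,u,v);o=f['pose'][:3,3]
    return o+d*(zw-o[2])/d[2]
def cloud(f):
    K=f['intrinsics'];z=f['z_map'];v,u=np.mgrid[:z.shape[0],:z.shape[1]]
    d=np.stack([(u-K[0,2])/K[0,0],(v-K[1,2])/K[1,1]],-1);s=d.copy()
    for _ in range(20): s=d/(1+f['k1']*(s**2).sum(-1,keepdims=True))
    P=np.concatenate([s*z[...,None],z[...,None]],-1)@f['pose'][:3,:3].T+f['pose'][:3,3]
    P[z==0]=np.nan
    return P
E
python3 - <<'E'
from h import *
s=status.read_state();print(s);print(r.hold_point_z)
for c in ('scene','top','wrist'):
    f=grab(c,c+'0.png');print(c,f['pose'].round(3).tolist(),f['intrinsics'].round(1).tolist(),f['k1'])
    for n in ('vise','jaw_mid','tool_grip','tool_nose','dog_a','tape','offcut'):
        try:
            print(n,[(np.round(d['extent']).tolist(),round(d['confidence'],2)) for d in spotter.look_for(c,n)], [(np.round(d['uv']).tolist(),round(d['confidence'],2)) for d in spotter.tip_of(c,n)])
        except Exception as e: print(n,e)
a=cv2.imread('pics/scene0.png');b=cv2.imread('pics/top0.png')
E
```

```text
{'time_s': 0.0, 'joint_positions': array([-70.27337898,  23.94720547,  -0.59042682,  92.48529722,
         0.26908288,  63.64028526,  -3.03655745]), 'joint_vel': array([ 0.04147871,  0.04650026,  0.033337  ,  0.00618447,  0.07421288,
       -0.00645752, -0.03482481]), 'effort': array([ 1.65503767e-03, -8.64429116e+01,  6.79230820e-01, -4.34904385e+01,
        1.90803653e-02,  7.22600031e-03, -1.23880955e-04]), 'eef_pos': array([0.23512547, 0.57893355, 0.40407089]), 'tool_rot': array([[ 9.26503707e-01, -3.85577734e-04,  3.76285440e-01],
       [-3.76285627e-01, -1.18542269e-03,  9.26502953e-01],
       [ 8.88183894e-05, -9.99999223e-01, -1.24338588e-03]]), 'wrist_force': array([ 0.23596819,  0.62580406, -0.49305787]), 'wrist_torque': array([ 0.08997152, -0.02868641,  0.03324694]), 'opening': 1.001058947617684}
0.1547
scene [[-0.561, 0.681, -0.47, 1.052], [0.828, 0.466, -0.313, 0.428], [0.006, -0.564, -0.826, 1.19], [0.0, 0.0, 0.0, 1.0]] [[483.0, 0.0, 271.8], [0.0, 483.0, 208.3], [0.0, 0.0, 1.0]] -0.11652858769477427
vise [([230.0, 246.0, 191.0, 164.0], 0.67)] [([228.0, 253.0], 0.65)]

[... 1759 characters left out ...]
.0, 187.0], 0.52)]
dog_a [([344.0, 190.0, 10.0, 10.0], 0.51)] [([346.0, 188.0], 0.53), ([254.0, 123.0], 0.41)]
tape [] [([432.0, 180.0], 0.87)]
offcut [([114.0, 183.0, 50.0, 48.0], 0.83)] []
wrist [[0.377, 0.88, 0.288, 0.162], [0.926, -0.358, -0.118, 0.609], [-0.001, 0.311, -0.95, 0.373], [0.0, 0.0, 0.0, 1.0]] [[338.2, 0.0, 281.5], [0.0, 338.2, 207.5], [0.0, 0.0, 1.0]] -0.022195045603249947
vise [] []
jaw_mid [] []
tool_grip [([184.0, 377.0, 16.0, 18.0], 0.65), ([48.0, 261.0, 97.0, 35.0], 0.6)] [([60.0, 261.0], 0.67)]
tool_nose [([184.0, 378.0, 13.0, 16.0], 0.71), ([48.0, 263.0, 96.0, 34.0], 0.62)] []
dog_a [] []
tape [] []
offcut [([295.0, 362.0, 85.0, 41.0], 0.86)] [([286.0, 383.0], 0.65)]
```

View pics/scene0.png

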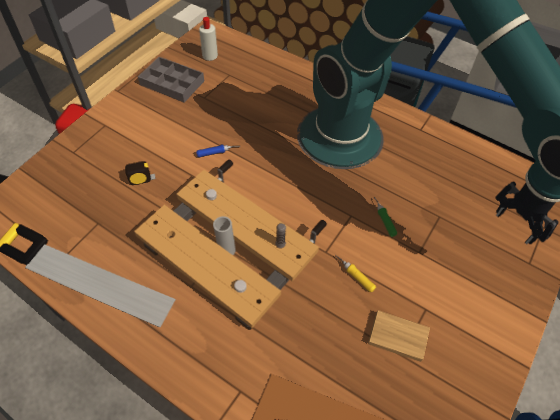

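View pics/top0.png

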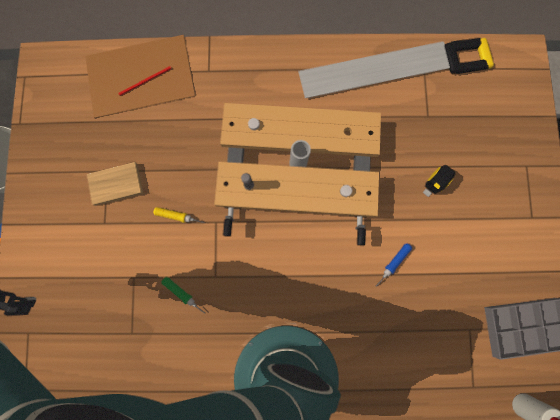

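The tool stands grey and upright at top-view (248,180), in the front-left hole. The dogs are at (254,124) and (346,190), the empty hole at (347,131) and the tube at (300,150). The blue, green and yellow look-alikes lie on the table. Next I'll move the wrist camera in for a closer look.

```bash
python3 - <<'E'
from h import *
f=grab('top');P=cloud(f)
for n,(u,v) in dict(tool=(246,174),tube=(300,146),dog1=(254,124),dog2=(346,190),bl=(240,190)).items(): print(n,P[v,u].round(4))
t=at_z(f,300,150,.15); 
def R(yaw):
    c,s=np.cos(yaw),np.sin(yaw);x=np.array([c,s,0]);y=np.array([0,0,-1.]);return np.stack([x,y,np.cross(x,y)],1)
print(t,R(0))
tgt=np.array([t[0]-.06,t[1]+.04,.46])
print(planner.solve_ik(tgt,R(0)))
t0=status.read_state()['time_s']
r.move_ptp(tgt,R(0))
print(status.read_state()['time_s']-t0, status.read_state()['joint_positions'].round(1))
f=grab('wrist','w1.png');np.savez('w1.npz',**f);P=cloud(f);print(f['pose'].round(3).tolist())
for n in ('tool_grip','jaw_mid','dog_a','vise'):
    for d in spotter.look_for('wrist',n): print(n,np.round(d['extent']),round(d['confidence'],2))
    for d in spotter.tip_of('wrist',n): print('  tip',np.round(d['uv'],1),round(d['confidence'],2))
E
```

```text
tool [0.5085 0.0892 0.1622]
tube [ 0.591  -0.043   0.1142]
dog1 [0.6609 0.0752 0.0882]
dog2 [ 0.4803 -0.1584  0.093 ]
bl [0.4881 0.113  0.0719]
[ 0.5695783  -0.04111476  0.15      ] [[ 1.  0. -0.]
 [ 0.  0.  1.]
 [ 0. -1.  0.]]
[-29.42742135   9.64790635  29.48615389 105.61370449  -5.17851217
  66.05587787  91.81679744]
2.3 [-29.5   9.7  29.4 105.6  -5.2  66.1  91.8]
[[-0.001, 0.951, 0.311, 0.431], [1.0, 0.001, -0.0, -0.0], [-0.0, 0.311, -0.951, 0.428], [0.0, 0.0, 0.0, 1.0]]
tool_grip [514. 102.  91.  42.] 0.82
tool_grip [381. 176.  51.  41.] 0.55
tool_grip [ 5.  7. 10. 14.] 0.43
  tip [376.4 176.9] 0.84
  tip [544.4 104.4] 0.69
jaw_mid [250. 171. 417. 340.] 0.78
  tip [247.6 227.7] 0.65
dog_a [348. 305.  31.  25.] 0.95
dog_a [126. 149.  34.  31.] 0.82
  tip [128.1 149.2] 0.62
  tip [343.4 300.6] 0.58
vise [249. 171. 413. 336.] 0.63
vise [126. 151.  35.  30.] 0.52
  tip [249.2 206.6] 0.78
```

View pics/w1.png

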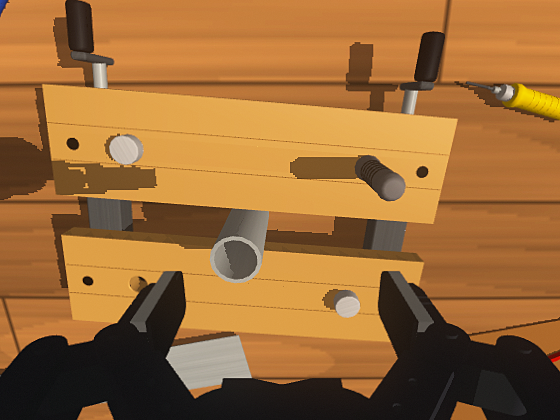

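The view is clear: tool top at (391,186), tube mouth at (237,258), dogs at (125,149) and (347,303), empty hole at (138,284). Next I'll fit the geometry.

```bash
cat > fit.py <<'E'
from h import *
from scipy.optimize import least_squares
def circ(X,r0=None):
    g=lambda p:np.hypot(X[:,0]-p[0],X[:,1]-p[1])-(r0 if r0 else p[2])
    m=np.median(X,0);s=least_squares(g,[m[0],m[1],.02],loss='soft_l1',f_scale=.0007);return s.x
def edge_circ(f,mask,zw):
    c,_=cv2.findContours(mask.astype(np.uint8),cv2.RETR_EXTERNAL,cv2.CHAIN_APPROX_NONE)
    c=max(c,key=len)[:,0]
    return np.array([at_z(f,u,v,zw) for u,v in c])
def analyse(f):
    P=cloud(f);z=P[...,2];v,u=np.mgrid[:420,:560]
    # tube rim
    m=(z>.135)&(abs(u-237)<45)&(abs(v-255)<45);Q=P[m]
    top=Q[Q[:,2]>np.percentile(Q[:,2],50)-.004];print('tube pts',m.sum(),np.percentile(Q[:,2],[5,50,95,99]).round(4))
    for zr in (np.percentile(Q[:,2],80),):
        E=edge_circ(f,z>zr-.006 if False else m&(z>zr-.006),zr);c=circ(E);print('rim outer',c.round(4))
    # plane of rim
    A=np.c_[top[:,:2]-c[:2],np.ones(len(top))];pl=np.linalg.lstsq(A,top[:,2],rcond=None)[0];print('plane',pl.round(4),'std',(A@pl-top[:,2]).std().round(4))
    # tool top
    m=(z>.156)&(z<.18)&(u>350)&(u<420)&(v>140)&(v<220);Q=P[m];print('tool top',m.sum(),np.percentile(Q[:,2],[5,50,95]).round(4),circ(edge_circ(f,m,np.median(Q[:,2]))).round(4),Q.mean(0).round(4))
    for n,(a,b) in dict(dogF=(125,148),dogR=(347,303)).items():
        m=(z>.085)&(z<.1)&(abs(u-a)<25)&(abs(v-b)<25);Q=P[m];print(n,m.sum(),np.median(Q[:,2]).round(4),circ(edge_circ(f,m,np.median(Q[:,2]))).round(4),Q.mean(0).round(4))
    m=(z>.07)&(z<.08)&(v>80)&(v<260);print('board z',np.median(z[m]))
if __name__=='__main__':
    analyse(dict(np.load('w1.npz')))
E
python3 fit.py
```

```text
tube pts 1209 [0.1364 0.1476 0.1495 0.15  ]
rim outer [ 0.571  -0.0422  0.0241]
plane [-0.0039  0.0122  0.1479] std 0.0015
tool top 662 [0.1577 0.1628 0.1644] [0.4994 0.088  0.0116] [0.4995 0.0882 0.162 ]
dogF 719 0.0895 [ 0.4799 -0.158   0.0148] [ 0.4797 -0.158   0.0894]
dogR 474 0.0894 [0.6618 0.0761 0.0149] [0.6618 0.0761 0.0892]
board z 0.0736588359512784
```

```bash
cat >> h.py <<'E'
def R(yaw):
    c,s=np.cos(yaw),np.sin(yaw);x=np.array([c,s,0]);y=np.array([0,0,-1.]);return np.stack([x,y,np.cross(x,y)],1)
YAW=np.radians(-4.65);H=r.hold_point_z
T=lambda: status.read_state()['time_s']
def F(n=5,dt=.02):
    a=[]
    for _ in range(n): a.append(status.read_state()['wrist_force']);r.sleep(dt)
    return np.mean(a,0)
E
python3 - <<'E'
from h import *
import json
g=np.array([.4994,.088,.125+H])
r.move_ptp(g+[0,0,.10],R(YAW)); r.servo_line(g,v=.12,force_limit=15)
print('at',status.read_state()['eef_pos'],T())
print(F()); hand.grip(0,80); s=status.read_state();print(s['opening'],s['eef_pos'],F(),T())
json.dump(s['eef_pos'].tolist(),open('grasp.json','w'))
f=grab('wrist','w2.png')
a=[status.read_state()['wrist_force'] for _ in range(5)];print(np.std(a,0),T())
hit=r.servo_line(s['eef_pos']+[0,0,.16],v=.10,force_limit=10)
r.sleep(.3);print(hit,F(10),F(10),status.read_state()['opening'],status.read_state()['eef_pos'],T())
f2=grab('wrist','w3.png');cv2.imwrite('pics/w23.png',np.hstack([f['image'][:,100:460],f2['image'][:,100:460]]))
E
```

```text
at [0.49967486 0.08790699 0.2803554 ] 6.5833
[-0.08777231 -0.11863507  0.14860513]
0.24942883110891534 [0.49937502 0.08799462 0.27964817] [ 0.12447681  0.150799   -1.03848713] 7.3583
[0. 0. 0.] 7.4083
False [ 0.14410169  0.34446742 -0.69959723] [-0.00981485 -0.09029934 -0.68827233] 0.24765388272439673 [0.49937989 0.08798748 0.43966089] 9.7917
```

View pics/w23.png

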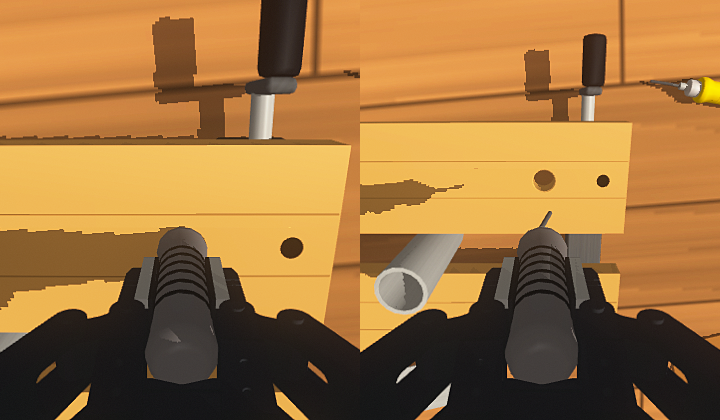

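The tool is held upright. The blade points towards the robot at (547,218) in the right half, and the hole at (545,180) is clear. Next I'll enter the bore and touch the near side.

```bash
python3 - <<'E'
from h import *
import json
g=np.array(json.load(open('grasp.json')))
c=np.array([.5714,-.0430]); zw=g[2]+.116
r.servo_line([c[0],c[1],g[2]+.16],v=.12); r.sleep(.3); b=F(15); print('base',b,T())
print(r.servo_line([c[0],c[1],zw],v=.05,force_limit=2.5),T())
r.sleep(.2);print(F()-b)
th=np.radians(176);u=np.array([np.cos(th),np.sin(th)])
p=lambda q:[*(c+u*q),zw]
print('out14',r.servo_line(p(.014),v=.03,force_limit=2.5),status.read_state()['eef_pos'],(F()-b).round(2),T())
for q in np.arange(.0145,.0235,.0005):
    t=T();hit=r.servo_line(p(q),v=.01,force_limit=2.5);f=F(3)-b
    e=status.read_state()['eef_pos'];print(round(q,4),hit,((e[:2]-c)@u).round(5),f.round(2),(-f[:2]@u).round(2),round(T()-t,2))
    if -f[:2]@u>2: break
json.dump(dict(c=c.tolist(),zw=zw,b=b.tolist(),q=q),open('st.json','w'))
E
```

```text
base [-0.0501032   0.02251673 -0.80493888] 11.7833
False 12.8167
[0.08095022 0.05289029 0.22624606]
out14 False [ 0.55744053 -0.04198507  0.39576322] [ 0.51 -0.12 -0.13] 13.8
0.0145 False 0.01448 [ 0.54 -0.31 -0.15] 0.56 0.3
0.015 False 0.01501 [ 0.3   0.02 -0.14] 0.3 0.3
0.0155 False 0.01552 [0.03 0.19 0.09] 0.02 0.3
0.016 False 0.01599 [ 0.02 -0.19  0.81] 0.03 0.3
0.0165 False 0.01651 [-0.44  0.07  0.09] -0.44 0.3
0.017 False 0.01703 [-0.36 -0.21 -0.38] -0.35 0.3
0.0175 False 0.01752 [ 0.41 -0.6   0.27] 0.45 0.3
0.018 False 0.01802 [ 0.03 -0.28  0.48] 0.04 0.3
0.0185 False 0.01851 [ 0.16 -0.08 -0.1 ] 0.17 0.3
0.019 False 0.01903 [ 0.56 -0.29  0.44] 0.58 0.3
0.0195 False 0.01951 [ 0.1   0.26 -0.01] 0.08 0.3
0.02 False 0.02 [-0.11 -0.61  0.1 ] -0.07 0.3
0.0205 False 0.02052 [0.81 0.11 0.16] 0.8 0.3
0.021 False 0.02102 [ 0.31 -0.13 -0.16] 0.31 0.3
0.0215 False 0.02148 [0.81 0.35 0.16] 0.78 0.3
0.022 False 0.02197 [1.28 0.08 0.15] 1.27 0.3
0.0225 False 0.02244 [ 2.46  0.11 -0.49] 2.44 0.3
```

```bash
cat > go.py <<'E'
from h import *
import json
st=json.load(open('st.json'));c=np.array(st['c']);zw=st['zw'];b=np.array(st['b'])
TH0=176.;TGT=4.;K=3e3
U=lambda d:np.array([np.cos(np.radians(d)),np.sin(np.radians(d))])
x=np.array([st['q']+.0006,0,0]);h=lambda d:np.r_[1,U(d)-U(TH0)]
Pc=np.diag([.0003,.001,.001])**2;Q=np.diag([.00005,.00005,.00005])**2;Rn=.0002**2
def step(d):
    global x,Pc
    r.servo_line([*(c+U(d)*(h(d)@x)),zw],v=.009,force_limit=3.5)
    f=F(3,.017)-b;e=status.read_state()['eef_pos'][:2]-c;fr=-f[:2]@U(d)
    y=e@U(d)+(TGT-fr)/K
    if fr>5.5 : y-=.0001
    Pc=Pc+Q;k=Pc@h(d)/(h(d)@Pc@h(d)+Rn);x=x+k*(y-h(d)@x);Pc=Pc-np.outer(k,h(d)@Pc)
    return f,fr,e
def log(d,s): print(round(d-TH0),'Fr %.2f'%s[1],'Ft %.2f'%(s[0][:2]@np.array([U(d)[1],-U(d)[0]])),'Fz %.2f'%s[0][2],'r %.2f'%(1e3*s[2]@U(d)),(x*1e3).round(2),round(T(),1),flush=True)
E
python3 - <<'E'
from go import *
import go,pickle
for i in range(4): log(TH0,step(TH0))
for d in np.arange(TH0-5,TH0-46,-5.): 
    s=step(d);log(d,s)
    if s[1]>7: break
pickle.dump((go.x,go.Pc,d),open('kf.pkl','wb'))
E
```

```text
0 Fr 3.39 Ft 0.80 Fz 0.09 r 23.01 [23.18  0.    0.  ] 19.2
0 Fr 4.15 Ft 0.67 Fz 0.37 r 23.13 [23.13  0.    0.  ] 19.5
0 Fr 4.53 Ft 0.88 Fz 1.17 r 23.12 [23.07  0.    0.  ] 19.8
0 Fr 4.11 Ft 0.61 Fz 1.00 r 23.07 [23.06  0.    0.  ] 20.1
-5 Fr 4.27 Ft -0.55 Fz 1.38 r 23.07 [ 2.304e+01 -1.000e-02 -1.200e-01] 20.5
-10 Fr 4.15 Ft -1.56 Fz 1.24 r 23.00 [23.03 -0.03 -0.24] 20.9
-15 Fr 4.60 Ft -1.31 Fz 1.50 r 22.97 [23.02 -0.12 -0.56] 21.4
-20 Fr 4.38 Ft -2.23 Fz 1.22 r 22.82 [23.02 -0.18 -0.72] 21.8
-25 Fr 4.28 Ft -1.26 Fz 0.77 r 22.72 [23.02 -0.23 -0.78] 22.2
-30 Fr 4.32 Ft -2.37 Fz 1.02 r 22.61 [23.02 -0.29 -0.85] 22.6
-35 Fr 4.28 Ft -1.67 Fz 0.92 r 22.54 [23.02 -0.32 -0.86] 23.1
-40 Fr 3.69 Ft -1.75 Fz 0.69 r 22.47 [23.02 -0.14 -0.81] 23.5
-45 Fr 3.93 Ft -2.13 Fz 0.89 r 22.39 [23.02 -0.14 -0.81] 23.9
```

```bash
python3 - <<'E'
from go import *
import go,pickle
go.x,go.Pc,d0=pickle.load(open('kf.pkl','rb'));go.TGT=3.8
i=0
for d in np.arange(d0-6,TH0-373,-6.):
    s=step(d);i+=1
    if i%3==0 or s[1]>5.5 or s[1]<2.3: 
        log(d,s)
    if s[1]>7.5 or (s[1]<1): print('stop');log(d,s);break
pickle.dump((go.x,go.Pc,d),open('kf.pkl','wb'))
E
```

```text
-63 Fr 4.62 Ft -2.47 Fz 1.42 r 22.23 [23.01 -0.46 -0.7 ] 25.3
-81 Fr 3.11 Ft -1.86 Fz 0.54 r 21.92 [23.03 -0.33 -0.79] 26.6
-99 Fr 3.72 Ft -1.62 Fz 0.64 r 21.85 [23.02 -0.42 -0.74] 28.0
-117 Fr 3.89 Ft -1.51 Fz 0.26 r 21.85 [23.02 -0.4  -0.75] 29.4
-135 Fr 3.78 Ft -2.00 Fz 0.73 r 21.81 [23.01 -0.45 -0.7 ] 30.7
-153 Fr 4.03 Ft -1.73 Fz 1.57 r 21.90 [23.   -0.47 -0.67] 32.1
-171 Fr 3.98 Ft -1.51 Fz 0.75 r 21.89 [22.97 -0.55 -0.56] 33.5
-189 Fr 3.70 Ft -1.68 Fz 1.05 r 22.02 [22.97 -0.56 -0.55] 34.8
-207 Fr 4.63 Ft -1.32 Fz 1.53 r 22.00 [22.86 -0.63 -0.32] 36.2
-225 Fr 3.86 Ft -2.00 Fz 1.05 r 21.77 [22.77 -0.67 -0.14] 37.6
-243 Fr 4.22 Ft -1.46 Fz 1.16 r 21.82 [ 2.268e+01 -6.700e-01 -1.000e-02] 38.9
-261 Fr 4.11 Ft -2.44 Fz 1.25 r 21.89 [22.63 -0.66  0.04] 40.3
-279 Fr 4.46 Ft -1.72 Fz 1.11 r 22.08 [22.56 -0.63  0.09] 41.7
-297 Fr 3.79 Ft -1.34 Fz 1.17 r 22.27 [22.64 -0.67  0.05] 43.0
-315 Fr 3.60 Ft -0.99 Fz 0.98 r 22.46 [22.71 -0.7   0.05] 44.4
-333 Fr 3.65 Ft -1.42 Fz 0.69 r 22.63 [22.75 -0.72  0.06] 45.8
-351 Fr 3.62 Ft -1.05 Fz 1.67 r 22.82 [22.85 -0.74  0.12] 47.2
-369 Fr 4.60 Ft -1.85 Fz 1.35 r 22.90 [22.83 -0.76  0.08] 48.6
```

A full lap plus a 9° overlap is done, with radial force 3.1–4.6 N at the logged readings. Now I'll return the tool.

```bash
python3 - <<'E'
from h import *
import json
g=np.array(json.load(open('grasp.json')));st=json.load(open('st.json'));c=st['c'];b=np.array(st['b'])
r.servo_line([c[0],c[1],st['zw']],v=.04);
r.servo_line([c[0],c[1],g[2]+.16],v=.10)
r.servo_line(g+[0,0,.16],v=.15);r.sleep(.1)
print((F()-b).round(2),status.read_state()['opening'],T())
f=grab('wrist','w4.png')
a=cv2.imread('pics/w3.png');cv2.imwrite('pics/w34.png',np.hstack([a[:,200:460],f['image'][:,200:460]]));print(cv2.absdiff(a,f['image'])[220:380,240:340].mean())
E
```

```text
[-0.32  0.17  0.08] 0.2464764725665211 51.2583
2.0097916666666666
```

View pics/w34.png

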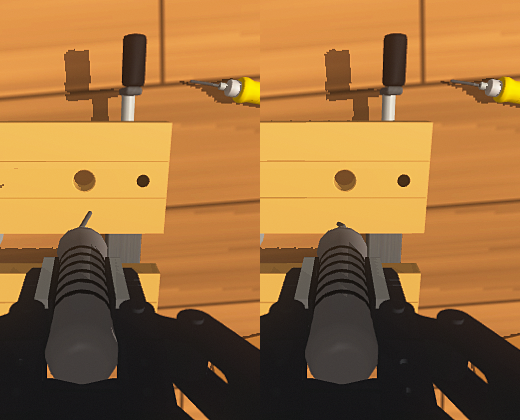

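The tool sits in the grip as before; only the blade has swivelled. Next I'll lower it.

```bash
python3 - <<'E'
from h import *
import json
g=np.array(json.load(open('grasp.json')));b=np.array(json.load(open('st.json'))['b'])
print(r.servo_line(g+[0,0,.015],v=.08,force_limit=5),status.read_state()['eef_pos']-g,(F(3)-b).round(2))
print(r.servo_line(g-[0,0,.0005],v=.02,force_limit=5),status.read_state()['eef_pos']-g,(F(3)-b).round(2),T())
E
```

```text
False [9.08668980e-05 2.42411928e-05 1.53135632e-02] [0.24 0.29 0.27]
True [-4.74857049e-05 -3.81254356e-06 -1.40254706e-04] [-1.26 -0.24  8.7 ] 54.0917
```

```bash
python3 - <<'E'
from h import *
import json
g=np.array(json.load(open('grasp.json')))
r.servo_line(g,v=.02)
hand.grip(1.0);r.sleep(.1);print(status.read_state()['opening'],F(3),T())
r.servo_line(g+[0,0,.12],v=.12,force_limit=10)
r.move_ptp([.5114,-.001,.46],R(0));r.sleep(.2);print(T())
f=grab('wrist','w5.png');np.savez('w5.npz',**f)
from fit import analyse
analyse(f)
E
```

```text
1.0087406054415482 [ 0.07450539 -0.31660018  0.19446678] 55.1333
56.9917
tube pts 1201 [0.1364 0.1476 0.1495 0.15  ]
rim outer [ 0.571  -0.0423  0.024 ]
plane [-0.0013  0.0111  0.1479] std 0.0015
tool top 666 [0.1577 0.1629 0.1645] [0.4989 0.0863 0.0116] [0.499  0.0865 0.1621]
dogF 720 0.0895 [ 0.4799 -0.158   0.0147] [ 0.4798 -0.1581  0.0894]
dogR 469 0.0894 [0.6619 0.0763 0.0148] [0.6619 0.0763 0.0892]
board z 0.07365033464854487
```

View pics/w5.png

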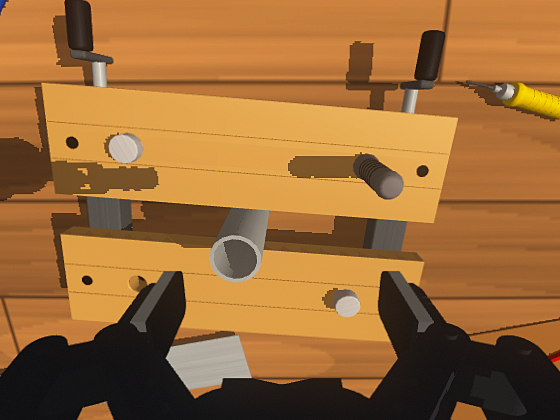

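The tool is back upright and fully down (top at (389,185), same height as before). The tube and dogs haven't moved, and the gripper is clear. Handing in.

```bash
python3 -c "
from h import *
r.sign_off();print(T())"
```

```text
the job is handed in; nothing more can be done
the job is handed in; nothing more can be done
```

I took the deburring tool from the front-left hole and ran its blade clockwise round the tube's inner edge. It started on the side nearest the robot and went one full lap plus about 9°, in about 29 s. I then stood the tool back in the same hole, let go and handed the job in about 57 s into the 72 s allowed.

- **Pressure:** the radial force at the logged readings (all of the first 45°, every third reading after that) was 3.1 to 4.6 N. Any reading outside 2.3 to 5.5 N would have been logged, and none was. The force was read only after each 5–6° step, not continuously. Drag along the edge was 1 to 2.5 N.
- **Seating:** the collar met the board within 0.2 mm of its starting height, with a brief downward push of about 9 N.
- **Last picture:** the tool stands upright at the same height as before, and its top is about 1.8 mm from where it first stood, within the hole's play. The tube and both dogs read within 0.3 mm of before, and the gripper is open and clear.
- **Not re-measured:** I did not check the tape measure or the offcut again; the arm never went near them.

No check failed.

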